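# Put the corn spit on the gas grill and light it

## Task

Put the corn spit from the chopping board on the grill: its tip fully home through the eyelet and its rod resting in the open fork with the handle outside, and let go of it. Then light the grill: push the sprung knob fully in, turn it anticlockwise past its safety stop to the large flame without forcing it, and keep it pushed in there for about two seconds so that the flame catches. Finally let the knob spring out, turn it on to the small flame at the end of its turn, and leave the things around the grill standing as they are.

Things in the scene. Friction and masses are not known exactly. Their poses are not given: they have to be found in the camera images.
- grill: fixed steel table-top gas grill, 250 deep x 280 wide (mm). Origin: on the worktop mid-width, 115 behind its front; x to its back, y to its left, z up. Left: open trough, rims z = 85, inside below 70. Right: valve box with the knob, flat top z = 85, y -25 to -140. From x = 55 back: round cartridge lid, top z = 121. The spit lies along y at x = -10, eyelet bracket at its right end, fork at its left
- eyelet (a point): centre of the 14 mm hole in the upright eyelet bracket (6 mm plate, 34 wide, top z = 135), on its face to the trough; at (-10, -17, 118) mm in the grill's frame, axes as the grill's. The hole runs along the grill's -y, far face 6 mm beyond this point, then 60 mm of free room
- fork (a point): axis of the rod when it rests in the fork; at (-10, 130, 115) mm in the grill's frame, axes as the grill's. The fork is an open V of 6 mm round bar in the grill's x-z plane, arms 35 degrees from upright, open above, ends at z = 137 mm
- spit: corn-cob spit, 209 mm, 0.22 kg, on the board. Origin: on its axis mid-cob; x along the rod to the tip; y, z turn as it rolls. Rod 8 mm thick, round tip at x = 88; cob 43 thick, x -40 to 40 (grip here); collar 12 thick from -94, handle 19 thick from -99 to -121. In place, x is the grill's -y and the origin at grill y = 45: tip 20 mm beyond the eyelet's far face, collar 9 mm outside the fork
- spit_tip (a point): the round end of the rod, 88 mm from the spit's origin along its x
- knob (a joint): knob angle about the upright axis (rad), anticlockwise from above is positive: 0 to 0.2 off (pointer to the ring at the back), 1.3 large flame, 2.6 small flame and end stop. The safety stop blocks it at about 0.35 unless pushed in; from 0.8 on it turns freely, in or out (the stop also blocks the way back). Friction 0.05 N m; stays where left
- spindle (a joint): how far the knob is pushed in (m): 0 out, 0.008 fully in on a rigid end stop. A spring pushes it out with 6 N at 0 and 10 N fully in; it passes the safety stop only from about 0.0065 on, and must be kept in while it passes
- knob_grip (a point): on the knob's axis, mid-height of its wing, 113 mm above the worktop when out. Black knob: skirt 56 mm across and 6 thick, its top 12 below this point; straight wing to grip 50 long, 14 thick, 24 high, top 12 above this point. The point's x points along the wing to the end with the white line; turns and sinks with the knob. At angle 0, x is the grill's x
- full_mark (a point): the large flame printed on the valve box, to which the pointer points at 1.3 rad
- low_mark (a point): the small flame printed on the valve box, to which the pointer points at 2.6 rad
- board: wooden chopping board, 320 x 220 x 21 mm, fixed; origin in the middle of its underside, its long side along its y
- salt_shaker: glass salt shaker, 44 mm across, 90 mm high, bystander; origin at its foot
- pepper_mill: wooden pepper mill, 58 mm across, 170 mm high, bystander; origin at its foot
- tomato: tomato, 70 mm, bystander; origin at its underside
- mug: striped mug, 86 mm across, 90 mm high, bystander; origin at its foot

How it is judged (in metres and radians):
On the way, in this order (a step that is already met when the one before it is completed fails the run):
1. the spit is in place, tip at least 10 mm out of the far side of the eyelet, rod resting in the fork, and released (y of spit_tip in the frame of eyelet below -0.016 m and x of spit in the frame of fork between -0.006 and 0.006 m and z of spit in the frame of fork between -0.006 and 0.005 m and angle between the x axis of spit and the y axis of grill, either way round below 0.06 rad and contact force between the fingers and spit below 0.3 N), for 0.3 s.
2. the knob is held pushed in (5.5 mm or more) at the large flame (1.3 rad, within 0.25) for one second (value of joint spindle above 0.0055 m and value of joint knob between 1.05 and 1.55 rad), for 1 s.
At the end, for the whole second after the job is handed in: The spit lies in the grill, released and at rest: tip at least 10 mm out of the far side of the eyelet, rod resting in the fork (axis within 6 mm), level. The knob has sprung out (within 1.5 mm) and points to the small flame (within 0.2 rad of its end stop) (all of step 1 and linear speed of spit below 0.02 m/s and value of joint knob above 2.4 rad and value of joint spindle below 0.0015 m); the robot touches nothing.
It fails at once if the salt shaker, pepper mill, tomato or mug is pushed more than 30 mm (distance of any of salt_shaker, pepper_mill, tomato, mug from where it was at the start of the episode above 0.03 m).
It fails at once if the spit is dropped or let roll off below the board's top (height (world z) of spit below 0.03 m).
It fails at once if the knob is forced into its safety stop without being pushed in (turned past 0.5 rad) (value of joint knob between 0.5 and 0.7 rad and value of joint spindle below 0.004 m).
It also fails if it takes over 72 s, if anything falls off the work surface, if the arm or the gripper's body presses on something with over 40 N, if the wrist force passes 120 N, or if a joint passes its speed limit or range.

## Robot

A 6-joint arm with a two-finger parallel gripper is mounted at the origin on a cart in front of the work surface, level with it; the furniture and walls round the work are solid. World frame = base frame: x ahead of the robot, y to its left, z up, the work surface at z = 0. Lengths are in mm, angles in rad, forces in N, time in s.
With the tool pointing down it reaches from about 400 to 825 mm from the base axis. Payload 7 kg.
Tool frame: the origin (TCP) lies on the centre line of the jaws, within the pads' length; the fingertips stand 11 mm ahead of it and the grasp point (between the pads) lies 8 mm behind it (r.nose_length is the z of the fingertips in the tool frame, in mm); z points along the fingers, y is the line along which they close (so a half turn about z gives the same grasp; the last joint's range is limited). The gripper opens to 85 mm and grips with 20 to 120 N. Pads are 22 mm wide; open, the fingers measure 114 mm over their backs; the gripper's body (76 mm by 85 mm) begins 54 mm behind the grasp point. The pads swing forward as they close: fully open they stand 13 mm farther back than shut.
Start: joints at [1.533, 0.359, 0.012, 0, -1.224, -0.288], TCP at [216.053, 639.466, 242.302] pointing down, gripper open.
Joint ranges: [-3.07, 3.07], [-1.43, 2.12], [-1.02, 1.25], [-3.03, 1.67], [-3.05, -0], [-3.03, 3.03]. Speed limits (rad/s): [2.39, 2.39, 3.01, 3.14, 3.14, 3.14].

## Interface

Orientations are given as a 3x3 rotation matrix whose columns are the frame's x, y, z axes.
In Python, from station import r gives the robot as it stands.
- The arm moves only by the tool apply_moves, never from a script. Its argument "targets" is a list of rows, each a list of 3 entries, a list of its own where there are three numbers: the turn, a rotation vector about the tool's x, y, z in normalised numbers (1 is 90 degrees), then the shift along the tool's x, y, z in fractions of the full range, 1 being 0.8 m, then the finger opening in m, from 0 to 0.0854. In form: [[[wx, wy, wz], [dx, dy, dz], grip], ...]. A call has 1 to 20 rows; each row is the pose to reach, as a shift and turn from the pose commanded when the call began, along the tool's axes at that moment; what a row does not reach only later rows make up. A row lasts 1/8 s, in which the tool goes at most 62.5 mm and 10.7 degrees, less where a joint would pass 70% of its speed; a pose out of reach is approached as far as the arm can. No shift or turn number may pass 1 either way. A call with a gripper value outside its range is refused whole. The fingers move at their own pace and stop on an object; "force" is the grip in N (left out, the last holds). Time passes only in rows, so rows that repeat a pose let the fingers close. It gives the time, the measured TCP pose, the force, the opening and the grip force at its end, in the units of the state.
- r.observe(): the state, without advancing time (a new reading comes with each control period).
- r.snapshot(name): name is "scene" or "top" or "wrist"; returns a dict with "frame" (480x640x3 uint8, blue, green, red), "depth" (480x640 float32, mm along the optical axis (not along the pixel's ray), 0 where there is no reading), "camera_matrix" (3x3 intrinsics, pixels), "dist_coeffs" ([k1, k2, p1, p2, k3] as OpenCV has them; the pictures are not rectified), "rvec" (rotation vector, rad) and "tvec" (3), from world to camera coordinates, as OpenCV has them. Camera axes: x right, y down, z forward; pixel columns grow to the right and rows downward; lengths in mm; the calibration is good to about 2 mm. A picture is of the moment at which its call begins.
- r.finish_job(): hands the job in; it is judged then, once.
The state is a dict: "t": time; "joint_pos": joint angles; "qd": joint speeds; "tau": joint torques, N m; "tcp_pos": TCP position; "tool_rot": TCP orientation; "force": force on the tool from outside, world axes, zero at the start; "wrist_torque": the same for the moment, N m; "width": finger opening in mm; "gripper_force": force on a finger pad.
Only numpy, scipy, OpenCV 4.12 (cv2) and the standard library are available. Lean on these libraries where they do the work, as an engineer would, in place of code of your own. Each camera call takes 0.05 s, during which the arm holds its last target. There are 200 camera calls.

## Working session

There is one attempt and no reset: what is moved stays moved. The work goes in short steps, Python scripts to look and compute and a tool call to move; the robot and the scene stay as the last step left them, time stands still between calls to the robot, and variables do not carry over. Pictures are saved under pics/ and viewed, at most 11 in all, crops included, and the job is handed in when it is done.

Besides the shell and the picture viewer there is one more tool, called after ">>>" by a JSON object that holds its "fn" and its "kwargs". apply_moves: Moves the arm, as the interface text tells. Its arguments: {"type":"object","properties":{"targets":{"type":"array"},"force":{"type":"number"}},"required":["targets"]}

```bash
mkdir -p pics; ls
cat > h.py <<'E'
import numpy as np, cv2
from station import r
def snap(n):
    s=r.snapshot(n); return s
def pt(s,u,v,z=None,w=2):
    """world point at pixel from depth, or on plane z"""
    K=s["camera_matrix"];d=s["dist_coeffs"];R=cv2.Rodrigues(np.array(s["rvec"],float))[0];t=np.array(s["tvec"],float).ravel()
    n=cv2.undistortPoints(np.array([[[u,v]]],float),np.array(K),np.array(d)).ravel()
    ray=np.array([n[0],n[1],1.]);o=-R.T@t
    if z is None:
        p=s["depth"][int(v)-w:int(v)+w+1,int(u)-w:int(u)+w+1];p=p[p>0]
        if len(p)==0:return None
        return R.T@(ray*np.median(p)-t)
    k=R.T@ray; return o+k*(z-o[2])/k[2]
def proj(s,P):
    return cv2.projectPoints(np.array(P,float).reshape(-1,3),np.array(s["rvec"],float),np.array(s["tvec"],float),np.array(s["camera_matrix"]),np.array(s["dist_coeffs"]))[0].reshape(-1,2)
E
python3 - <<'E'
from h import *
import pickle
d={}
for n in("scene","top","wrist"):
    s=snap(n);d[n]=s;print(n,np.round(-cv2.Rodrigues(np.array(s["rvec"],float))[0].T@np.array(s["tvec"],float).ravel()))
pickle.dump(d,open("s0.pkl","wb"))
cv2.imwrite("pics/top0.png",d["top"]["frame"]);cv2.imwrite("pics/scene0.png",d["scene"]["frame"])
cv2.imwrite("pics/wrist0.png",d["wrist"]["frame"])
o=r.observe();print(o["tcp_pos"],o["tool_rot"],o["t"],r.nose_length)
E
```

```text
pics
scene [ 339. -528. 1236.]
top [ 282.  146. 1293.]
wrist [284. 617. 373.]
[215.96278154 639.15854612 241.60932365] [[ 9.47347124e-01 -3.20208281e-01 -2.89878236e-04]
 [-3.20208396e-01 -9.47346391e-01 -1.18274968e-03]
 [ 1.04111143e-04  1.21329596e-03 -9.99999259e-01]] 0.15 11.0
```

View pics/top0.png

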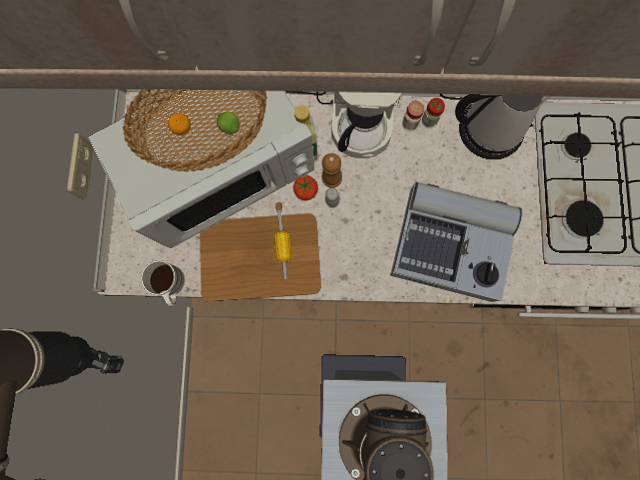

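View pics/scene0.png

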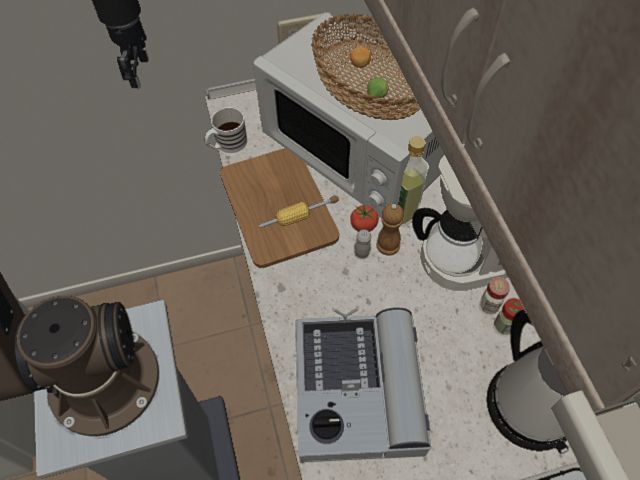

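Top view: spit with cob at (283,247), tip (285,278), handle (278,206); grill at (455,242), knob at (486,273). Now enlarged crops.

Run:
```python
import pickle,cv2,numpy as np
from h import pt
d=pickle.load(open("s0.pkl","rb"))
def crop(n,x,y,w,h,k):
    return cv2.resize(d[n]["frame"][y:y+h,x:x+w],None,fx=k,fy=k,interpolation=cv2.INTER_CUBIC)
a=crop("top",385,175,145,130,5);cv2.imwrite("pics/c1.png",a[:600,:800])
b=np.hstack([crop("scene",290,300,145,165,3),crop("scene",250,185,100,165,3)[:495]]);cv2.imwrite("pics/c2.png",b)
t=d["top"]
for n,u,v in [("cob",283,247),("board",230,260),("handle",278,206),("pepper",331,158),("salt",332,190),("tomato",306,187),("mug",161,266),("vbox",470,290),("lid",460,205),("knob",486,273),("vbox2",505,255)]:
    print(n,np.round(pt(t,u,v),1))
```

```text
cob [485.8 272.5  62.4]
board [454.3 418.1  20. ]
handle [598.7 291.6  49.4]
pepper [692.6 152.2 168.3]
salt [634.7 148.2  87.6]
tomato [650.6 217.9  57. ]
mug [431.9 598.   36. ]
vbox [ 383.2 -203.5   82.8]
lid [ 593.  -174.4  119.3]
knob [ 423.5 -235.8  112. ]
vbox2 [ 473.9 -295.    83.5]
```

View pics/c1.png

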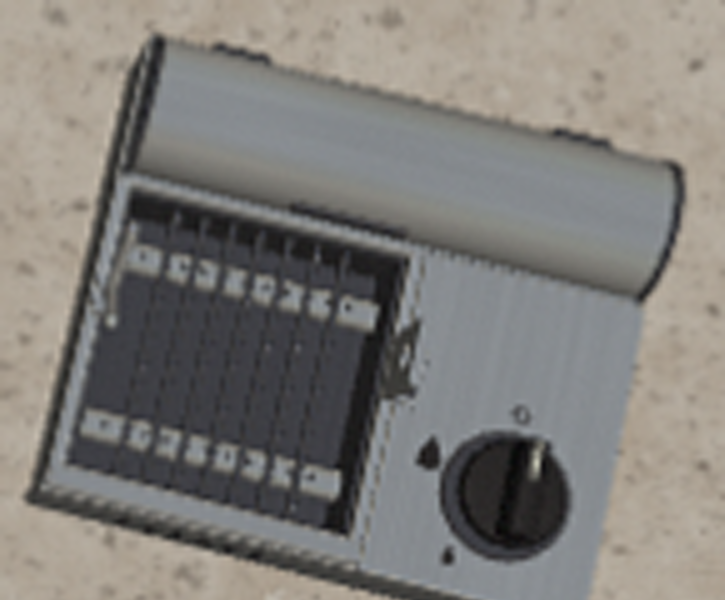

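View pics/c2.png

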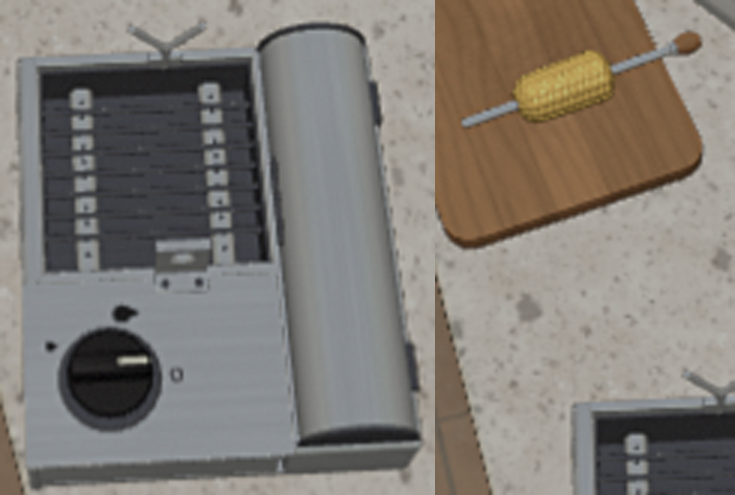

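```bash
cat > fit.py <<'E'
import pickle
from h import *
from scipy.optimize import least_squares
d=pickle.load(open("s0.pkl","rb"))
T=lambda u,v:("top",385+u/5,175+v/5); S=lambda u,v:("scene",290+u/3,300+v/3)
obs=[((14,130,137),T(133,222)),((-34,130,137),T(111,321)),((-34,130,137),S(132,30)),((14,130,137),S(203,27)),
((-27,-17,135),S(157,240)),((7,-17,135),S(210,241)),((-115,-140,85),S(29,470)),((-115,140,85),S(19,60))]
def res(p,out=False):
    c,s=np.cos(p[2]),np.sin(p[2]);R=np.array([[c,-s,0],[s,c,0],[0,0,1]])
    e=[]
    for P,(n,u,v) in obs:
        q=proj(d[n],R@np.array(P,float)+[p[0],p[1],0])[0]; e.append(q-[u,v])
    return np.array(e) if out else np.array(e).ravel()
f=least_squares(res,[480,-170,-0.2],loss="soft_l1");p=f.x;print("grill",p);print(np.round(res(p,True),1))
def tri(*o):
    def g(X): return np.concatenate([proj(d[n],X)[0]-[u,v] for n,u,v in o])
    f=least_squares(g,[480,0,80.]);return f.x,np.round(f.fun,1)
c,s=np.cos(p[2]),np.sin(p[2]);Rg=np.array([[c,-s,0],[s,c,0],[0,0,1]])
k,e=tri(T(505,495),S(110,377));print("knob skirt",k,e,"in grill",Rg.T@(k-[p[0],p[1],0]))
for nm,o in {"tip":[("top",285,278),("scene",260,226)],"hend":[("top",278,204.5),("scene",337.5,198.5)],"cob":[("top",283,247.3),("scene",293,213.5)]}.items(): print(nm,*tri(*o))
for nm,P in {"eyelet":(-10,-17,118),"fork":(-10,130,115),"spitpos":(-10,45,115)}.items(): print(nm,Rg@np.array(P)+[p[0],p[1],0])
E
python3 fit.py
```

```text
grill [ 5.01869903e+02 -1.74919332e+02 -2.29971074e-01]
[[ 0.9  1.6]
 [ 1.   0.4]
 [ 0.3 -0.2]
 [ 0.3 -0.4]
 [ 0.4  0.7]
 [ 0.6 -0.5]
 [-0.2 -0.3]
 [-1.  -2.1]]
knob skirt [ 423.09747109 -244.78249312   84.00554436] [ 0.   0.5  0.3 -0.1] in grill [-60.77332689 -85.9799983   84.00554436]
tip [406.05142078 266.58142612  36.08699292] [ 0.   0.6  0.6 -0.2]
hend [607.92295817 293.77700317  32.83286603] [-0.  -0.3 -0.3  0.1]
cob [488.91367179 274.54077791  42.91443318] [-0.  -0.3 -0.2  0.1]
eyelet [ 488.25803447 -189.19227933  118.        ]
fork [521.7665903  -46.06234994 115.        ]
spitpos [ 502.39089475 -128.82455401  115.        ]
```

```bash
cat >> h.py <<'E'
from scipy.spatial.transform import Rotation as Ro
def go(x,y,z,ang):
    """turn (deg) and shift (m) in tool axes from the measured pose to tool-down pose with tool x at ang deg"""
    o=r.observe();R=np.array(o["tool_rot"]);a=np.radians(ang)
    X=np.array([np.cos(a),np.sin(a),0]);Z=np.array([0,0,-1.]);Rt=np.column_stack([X,np.cross(Z,X),Z])
    w=Ro.from_matrix(R.T@Rt).as_rotvec(degrees=True);s=R.T@(np.array([x,y,z])-o["tcp_pos"])/1000
    print("turn",np.round(w,2),"shift",np.round(s,4),"t",o["t"])
E
python3 - <<'E'
from h import *
import pickle
w=pickle.load(open("s0.pkl","rb"))["wrist"];o=r.observe();R=np.array(o["tool_rot"])
Rc=cv2.Rodrigues(np.array(w["rvec"],float))[0];print(np.round(R.T@Rc.T,3),R.T@(-Rc.T@np.array(w["tvec"],float).ravel()-o["tcp_pos"]));print(w["camera_matrix"])
go(450,250,240,-103.2);go(500,-110,240,-103.2)
E
```

```text
[[ 0.001 -0.959 -0.283]
 [ 1.     0.     0.001]
 [-0.001 -0.283  0.959]] [  71.60336748   -0.27770117 -130.94097622]
[[335.80866669   0.         315.55299338]
 [  0.         335.80866669 235.35002392]
 [  0.           0.           1.        ]]
turn [ 5.000e-02 -6.000e-02  8.452e+01] shift [0.3463 0.2937 0.002 ] t 0.15
turn [ 5.000e-02 -6.000e-02  8.452e+01] shift [0.509  0.6188 0.0024] t 0.15
```

The rows are not in the units I measure in: shifts go in shares of 0.8 m and turns go in shares of 90 degrees. I convert before sending: 0.619 m / 0.8 = 0.7738, 0.509 m / 0.8 = 0.6363, 84.5 degrees / 90 = 0.9389.

>>> {"fn": "apply_moves", "kwargs": {"targets": [[[0, 0, 0.1667], [0.1125, 0.0875, 0], 0.085], [[0, 0, 0.3333], [0.225, 0.1875, 0], 0.085], [[0, 0, 0.5], [0.3375, 0.275, 0], 0.085], [[0, 0, 0.6667], [0.4313, 0.3663, 0], 0.085], [[0, 0, 0.9389], [0.475, 0.45, 0], 0.085], [[0, 0, 0.9389], [0.5125, 0.525, 0], 0.085], [[0, 0, 0.9389], [0.55, 0.6, 0], 0.085], [[0, 0, 0.9389], [0.5938, 0.6875, 0], 0.085], [[0, 0, 0.9389], [0.6363, 0.7738, 0], 0.085], [[0, 0, 0.9389], [0.6363, 0.7738, 0], 0.085], [[0, 0, 0.9389], [0.6363, 0.7738, 0], 0.085], [[0, 0, 0.9389], [0.6363, 0.7738, 0], 0.085], [[0, 0, 0.9389], [0.6363, 0.7738, 0], 0.085], [[0, 0, 0.9389], [0.6363, 0.7738, 0], 0.085]]}}

```text
t: 1.9
tcp_pos: [500.0, -113.5, 241.6]
tool_rot: [[-0.233, -0.972, -0.001], [-0.972, 0.233, -0.0], [0.001, 0.001, -1.0]]
force: [-0.2, 0.9, -0.2]
width: 85.1
gripper_force: 0.0
```

Run:
```python
from h import *
import pickle
o=r.observe();print(o["tcp_pos"],o["qd"],o["joint_pos"])
s=snap("wrist");pickle.dump(s,open("w1.pkl","wb"));cv2.imwrite("pics/w1.png",cv2.resize(s["frame"],(800,600),interpolation=cv2.INTER_CUBIC))
```

```text
[ 500.03998706 -113.52255805  241.63746458] [ 0.07193666 -0.0209717  -0.02261713 -0.01335178  0.00097829 -0.05630873] [ 1.60327437e-01  9.14489345e-02 -3.40301669e-01  2.84740539e-04
 -1.14046814e+00 -3.95903490e-01]
```

View pics/w1.png

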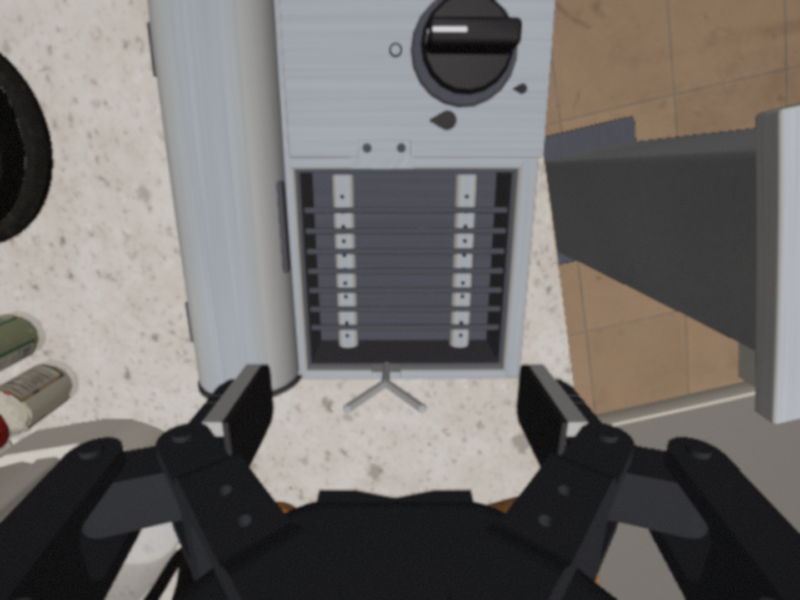

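```bash
cat >> fit.py <<'E'
print("---- with wrist")
d["w1"]=pickle.load(open("w1.pkl","rb"));W=lambda u,v:("w1",u*.8+0.0,v*.8)
obs+=[((14,130,137),W(348,409)),((-34,130,137),W(424,408)),((-115,140,85),W(521,377))]
obs+=obs[-3:-1]
f=least_squares(res,p,loss="soft_l1");p=f.x;print("grill",p,np.degrees(p[2]));print(np.round(res(p,True),1))
c,s=np.cos(p[2]),np.sin(p[2]);Rg=np.array([[c,-s,0],[s,c,0],[0,0,1]])
k,e=tri(T(505,495),S(110,377),W(465,50));print("knob skirt",k,e,"in grill",Rg.T@(k-[p[0],p[1],0]))
k,e=tri(T(523,493),S(110,362),W(475,30));print("knob top",k,e,"in grill",Rg.T@(k-[p[0],p[1],0]))
F,e=tri(T(133,222),S(203,27),W(348,409));print("forkback",F,e,Rg.T@(F-[p[0],p[1],0]))
F,e=tri(T(111,321),S(132,30),W(424,408));print("forkfront",F,e,Rg.T@(F-[p[0],p[1],0]))
for nm,P in {"eyelet":(-10,-17,118),"fork":(-10,130,115),"spitpos":(-10,45,115)}.items(): print(nm,Rg@np.array(P)+[p[0],p[1],0])
for nm,P in {"brL":(7,-17,135),"brR":(-27,-17,135),"brLf":(7,-23,135),"brRf":(-27,-23,135),"corner":(-115,140,85),"boxedge":(-115,-25,85),"trL":(55,140,85)}.items(): print(nm,proj(d["w1"],Rg@np.array(P)+[p[0],p[1],0])[0]/.8)
E
python3 fit.py | sed -n '/----/,$p'
```

```text
---- with wrist
grill [ 5.02794393e+02 -1.72623963e+02 -2.23629563e-01] -12.813030155719026
[[-0.2  1.5]
 [ 0.   0.3]
 [ 0.  -1.2]
 [-0.1 -1.5]
 [ 0.6 -0.4]
 [ 0.8 -1.8]
 [ 0.4 -1.3]
 [-1.3 -2.9]
 [ 0.1 -1. ]
 [-0.5 -0.8]
 [ 2.8  2.7]
 [ 0.1 -1. ]
 [-0.5 -0.8]]
knob skirt [ 423.00627451 -244.06636118   82.53691293] [-0.4  0.6  0.2 -0.3 -0.1 -0.2] in grill [-61.95751107 -87.3580384   82.53691293]
knob top [ 422.77162044 -244.94347886  117.19102038] [ 0.8 -0.5  0.2  0.4  0.2  0.3] in grill [-61.99180339 -88.26535422 117.19102038]
forkback [545.21936406 -49.70383518 139.05135432] [ 0.3  1.4  0.1 -1.6 -0.3 -0.4] [ 14.10851575 129.26788418 139.05135432]
forkfront [498.13880406 -38.76382158 138.48484853] [ 0.3  0.4 -0.1 -1.3 -0.1 -0.4] [-34.22585828 129.49441189 138.48484853]
eyelet [ 489.27330916 -186.9829429   118.        ]
fork [521.8735373  -43.64339802 115.        ]
spitpos [ 503.02306525 -126.52680832  115.        ]
brL [349.91458247 167.00850477]
brR [412.422309  166.2318803]
brLf [349.48523434 155.4870549 ]
brRf [412.41978858 154.69792265]
corner [524.45162138 380.38861783]
boxedge [543.20349779 153.46619044]
trL [302.20819413 382.94682349]
```

Run:
```python
from h import *
go(495,220,240,-103.2);go(525,281,190,-172.4)
```

```text
turn [ 0.07 -0.02 -0.22] shift [-0.3217  0.0817  0.0017] t 1.95
turn [ 5.000e-02 -6.000e-02  6.898e+01] shift [-0.388   0.0666  0.0516] t 1.95
```

In the tool's units: -0.388 m / 0.8 = -0.485, 0.02 m / 0.8 = 0.025, 69 degrees / 90 = 0.7667.

>>> {"fn": "apply_moves", "kwargs": {"targets": [[[0, 0, 0.1], [-0.0625, 0.0125, 0], 0.085], [[0, 0, 0.2], [-0.1375, 0.025, 0], 0.085], [[0, 0, 0.3], [-0.2125, 0.0375, 0], 0.085], [[0, 0, 0.4], [-0.2875, 0.05, 0], 0.085], [[0, 0, 0.5111], [-0.3625, 0.0625, 0.0125], 0.085], [[0, 0, 0.6333], [-0.4375, 0.075, 0.0375], 0.085], [[0, 0, 0.7667], [-0.485, 0.0838, 0.0625], 0.085], [[0, 0, 0.7667], [-0.485, 0.0838, 0.0625], 0.085], [[0, 0, 0.7667], [-0.485, 0.0838, 0.0625], 0.085], [[0, 0, 0.7667], [-0.485, 0.0838, 0.0625], 0.085]]}}

```text
t: 3.2
tcp_pos: [523.2, 283.0, 193.2]
tool_rot: [[-0.99, -0.138, 0.001], [-0.138, 0.99, 0.001], [-0.001, 0.001, -1.0]]
force: [-0.1, -0.4, -0.4]
width: 85.1
gripper_force: 0.0
```

Run:
```python
from h import *
import pickle
s=snap("wrist");pickle.dump(s,open("w2.pkl","wb"));cv2.imwrite("pics/w2.png",s["frame"])
go(490,276,120,-172.4)
```

```text
turn [0.04 0.06 0.26] shift [ 0.034  -0.0022  0.0732] t 3.25
```

View pics/w2.png

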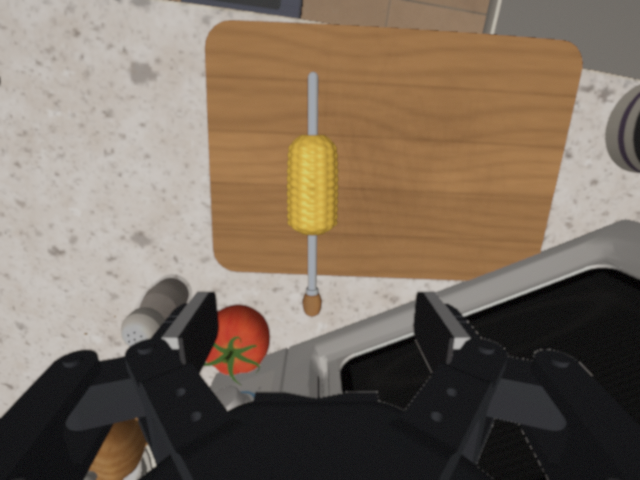

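Run:
```python
from h import *
import pickle
s=pickle.load(open("w2.pkl","rb"));d=pickle.load(open("s0.pkl","rb"))
a=pt(s,312.5,72.5,42.5);b=pt(s,312.5,316,42.5);print("tip",a,"hend",b,np.linalg.norm(a-b))
v=(a-b)/np.linalg.norm(a-b);print("dir",np.degrees(np.arctan2(v[1],v[0])),"org",a-88*v,b+121*v)
for u,w in((312,138),(312,233)):print("cobend",pt(s,u,w,42.5)) 
print("cobtop",pt(s,312,185),"board",pt(s,400,150)); t=d["top"]
for u,w in((320,350),(440,300),(560,250)):print("mw",pt(s,u,w))
for u,w in((173,235),(190,228)):print("mwtop",pt(t,u,w))
```

```text
tip [404.65444551 264.57670959  42.5       ] hend [613.01908817 293.09016721  42.5       ] 210.3065419163033
dir -172.2078136127152 org [491.84188337 276.50779004  42.5       ] [493.13636112 276.68493159  42.5       ]
cobend [453.15735342 270.81611872  42.5       ]
cobend [532.30850176 281.61684681  42.5       ]
cobtop [487.88841582 275.76415709  63.46482462] board [452.51454908 349.003391    19.50476071]
mw [650.27773588 305.60849152  40.94728946]
mw [505.12471996 329.76733098 206.88008199]
mw [520.33896551 517.27593043  28.92606295]
mwtop [504.67494705 551.34026274  98.54232299]
mwtop [530.74475451 519.34748732  64.30718267]
```

```bash
python3 -c "
from h import *
go(492.3,276.6,38,-172.2)"
```

```text
turn [0.04 0.06 0.06] shift [ 0.0318 -0.002   0.1552] t 3.25
```

In the tool's units: 0.155 m / 0.8 = 0.1938, 0.04 m / 0.8 = 0.05.

>>> {"fn": "apply_moves", "kwargs": {"targets": [[[0, 0, 0], [0.04, -0.0025, 0.05], 0.085], [[0, 0, 0], [0.04, -0.0025, 0.1125], 0.085], [[0, 0, 0], [0.04, -0.0025, 0.1625], 0.085], [[0, 0, 0], [0.04, -0.0025, 0.1938], 0.085], [[0, 0, 0], [0.04, -0.0025, 0.1938], 0.085], [[0, 0, 0], [0.04, -0.0025, 0.1938], 0.085], [[0, 0, 0], [0.04, -0.0025, 0.1938], 0.05], [[0, 0, 0], [0.04, -0.0025, 0.1938], 0.03], [[0, 0, 0], [0.04, -0.0025, 0.1938], 0.03], [[0, 0, 0], [0.04, -0.0025, 0.1938], 0.03], [[0, 0, 0], [0.04, -0.0025, 0.1938], 0.03], [[0, 0, 0], [0.04, -0.0025, 0.1938], 0.03]], "force": 50}}

```text
t: 4.75
tcp_pos: [492.2, 277.1, 38.4]
tool_rot: [[-0.991, -0.137, 0.001], [-0.137, 0.991, 0.001], [-0.001, 0.001, -1.0]]
force: [-1.7, -1.2, 7.4]
width: 41.6
gripper_force: 49.7
```

```bash
python3 -c "
from h import *
go(492.3,276.6,190,-172.2);go(510,-93.5,170,-103)"
```

```text
turn [0.03 0.06 0.06] shift [-0.0002 -0.0004 -0.1516] t 4.75
turn [-1.000e-02  7.000e-02 -6.914e+01] shift [ 0.0329 -0.3695 -0.1319] t 4.75
```

In the tool's units: -0.37 m / 0.8 = -0.4625, -0.36 m / 0.8 = -0.45, -69.2 degrees / 90 = -0.7689.

>>> {"fn": "apply_moves", "kwargs": {"targets": [[[0, 0, 0], [0, 0, -0.0375], 0.03], [[0, 0, 0], [0, 0, -0.1], 0.03], [[0, 0, -0.0444], [0, -0.0375, -0.1625], 0.03], [[0, 0, -0.1444], [0.0063, -0.1, -0.1813], 0.03], [[0, 0, -0.2556], [0.0125, -0.1625, -0.1813], 0.03], [[0, 0, -0.3667], [0.0188, -0.225, -0.1813], 0.03], [[0, 0, -0.4778], [0.025, -0.2875, -0.1813], 0.03], [[0, 0, -0.5889], [0.0313, -0.35, -0.1813], 0.03], [[0, 0, -0.6889], [0.0375, -0.4125, -0.1813], 0.03], [[0, 0, -0.7667], [0.0413, -0.45, -0.175], 0.03], [[0, 0, -0.7689], [0.0413, -0.4625, -0.165], 0.03], [[0, 0, -0.7689], [0.0413, -0.4625, -0.165], 0.03], [[0, 0, -0.7689], [0.0413, -0.4625, -0.165], 0.03], [[0, 0, -0.7689], [0.0413, -0.4625, -0.165], 0.03], [[0, 0, -0.7689], [0.0413, -0.4625, -0.165], 0.03]]}}

```text
t: 6.62
tcp_pos: [509.8, -93.5, 169.5]
tool_rot: [[-0.224, -0.975, 0.0], [-0.975, 0.224, 0.0], [-0.0, -0.0, -1.0]]
force: [-0.1, 0.2, -2.6]
width: 41.3
gripper_force: 51.8
```

Run:
```python
from h import *
import pickle
o=r.observe();print(o["tcp_pos"],o["width"])
s=snap("wrist");pickle.dump(s,open("w3.pkl","wb"));cv2.imwrite("pics/w3.png",cv2.resize(s["frame"][:,100:500],(800,960),interpolation=cv2.INTER_CUBIC)[:600])
go(510.2,-94.6,114,-102.9)
```

```text
[509.77827218 -93.53093094 169.54385361] 41.34645120907601
turn [-0.02  0.01 -0.03] shift [ 0.0008 -0.0006  0.0555] t 6.675
```

View pics/w3.png

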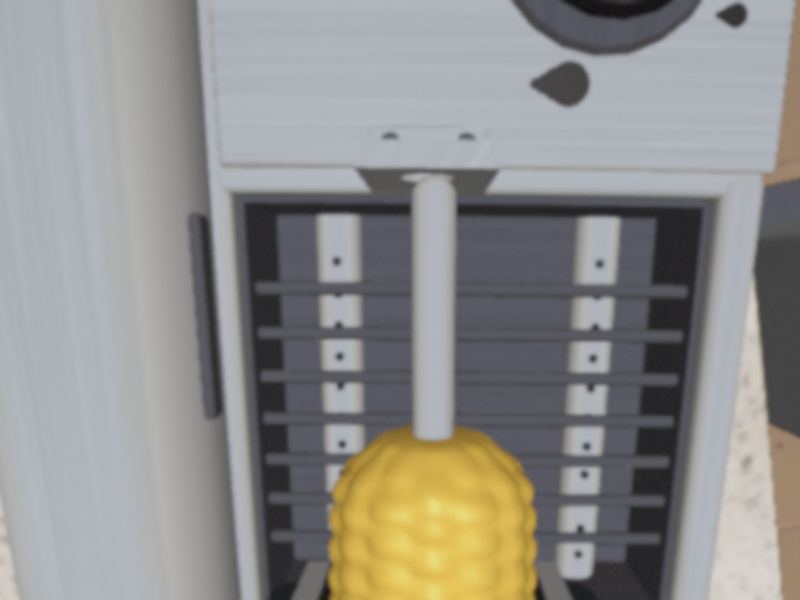

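Run:
```python
from h import *
import pickle
s=pickle.load(open("w3.pkl","rb"))
P=lambda U,V,z:pt(s,100+U/2,V/2,z)
L=P(357,168,135);R=P(498,168,135);print("bracket",L,R,np.linalg.norm(L-R),(L+R)/2)
o=np.array([509.78,-93.53])
for z in(171,174):
    t=P(434.5,177,z);b=P(434,430,z);e=(t-b)[:2];e/=np.linalg.norm(e);print("tip",z,t,b,np.degrees(np.arctan2(e[1],e[0])),np.linalg.norm(t[:2]-o))
dp=s["depth"]
print("rod top z",[np.round(pt(s,100+434/2,V/2,w=1),1) for V in(200,260,320,400)])
for c in(((-27,-17,135)),((7,-17,135))): 
    a=np.radians(-12.95);q=np.array([[np.cos(a),-np.sin(a)],[np.sin(a),np.cos(a)]])@np.array(c[:2])+[502.8,-172.9];print(q)
```

```text
bracket [ 504.6944087  -189.77811891  135.        ] [ 473.28344858 -182.58328067  135.        ] 32.224433483190765 [ 488.98892864 -186.18069979  135.        ]
tip 171 [ 489.05293758 -179.44155755  171.        ] [ 499.46888056 -134.09025819  171.        ] -102.93493764950946 88.37650613650763
tip 174 [ 489.15218059 -179.06836331  174.        ] [ 499.32703401 -134.76677447  174.        ] -102.93493764950944 87.99044568160356
rod top z [array([ 490.2, -175.1,  177.1]), array([ 492.4, -165.4,  177.1]), array([ 494.7, -155.3,  177.5]), array([ 497.9, -141. ,  176.9])]
[ 472.67700659 -183.41690391]
[ 505.81225061 -191.0363267 ]
```

>>> {"fn": "apply_moves", "kwargs": {"targets": [[[0, 0, 0], [0, -0.0013, 0.025], 0.03], [[0, 0, 0], [0, -0.0015, 0.05], 0.03], [[0, 0, 0], [0, -0.0015, 0.0625], 0.03], [[0, 0, 0], [0, -0.0015, 0.0688], 0.03], [[0, 0, 0], [0, -0.0015, 0.0688], 0.03], [[0, 0, 0], [0, -0.0015, 0.0688], 0.03], [[0, 0, 0], [0, -0.0015, 0.0688], 0.03], [[0, 0, 0], [0.005, -0.0015, 0.0688], 0.03], [[0, 0, 0], [0.01, -0.0015, 0.0688], 0.03], [[0, 0, 0], [0.015, -0.0015, 0.0688], 0.03], [[0, 0, 0], [0.0175, -0.0015, 0.0688], 0.03], [[0, 0, 0], [0.0175, -0.0015, 0.0688], 0.03]]}}

```text
t: 8.18
tcp_pos: [507.6, -108.3, 114.3]
tool_rot: [[-0.225, -0.974, -0.0], [-0.974, 0.225, 0.0], [0.0, 0.0, -1.0]]
force: [-0.7, 0.2, -2.4]
width: 41.7
gripper_force: 51.7
```

Run:
```python
from h import *
import pickle
o=r.observe();print(o["tcp_pos"],o["force"],o["wrist_torque"])
s=snap("wrist");pickle.dump(s,open("w4.pkl","wb"));cv2.imwrite("pics/w4.png",cv2.resize(s["frame"][:240,180:440],(780,720),interpolation=cv2.INTER_CUBIC)[:600])
```

```text
[ 507.55291348 -108.30396304  114.28082854] [-0.67283635  0.18838188 -2.39442913] [ 0.01656588  0.01523444 -0.03094276]
```

View pics/w4.png

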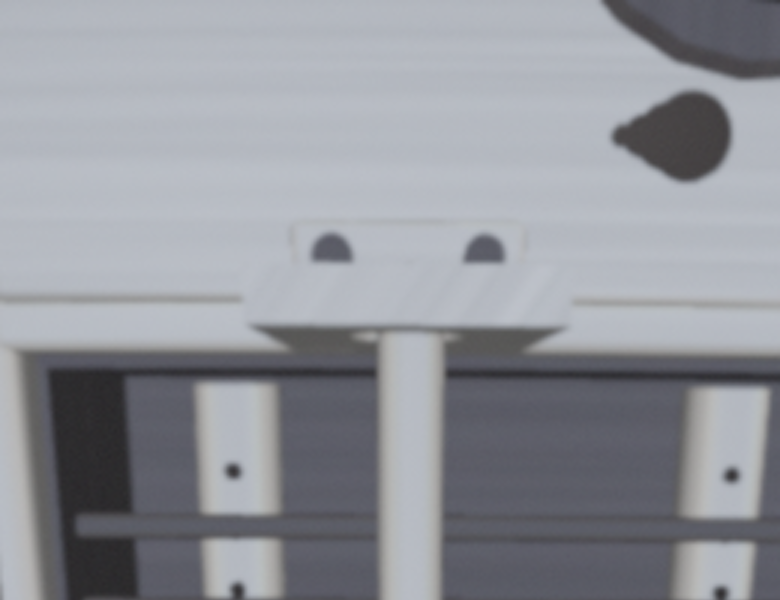

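In the tool's units: 0.0185 m / 0.8 = 0.0231, 0.015 m / 0.8 = 0.0188.

>>> {"fn": "apply_moves", "kwargs": {"targets": [[[0, 0, 0], [0.0063, 0, 0], 0.03], [[0, 0, 0], [0.0125, 0, 0], 0.03], [[0, 0, 0], [0.0188, 0, 0], 0.03], [[0, 0, 0], [0.0231, 0, 0], 0.03], [[0, 0, 0], [0.0231, 0, 0], 0.03], [[0, 0, 0], [0.0231, 0, 0.0019], 0.03], [[0, 0, 0], [0.0231, 0, 0.0031], 0.03], [[0, 0, 0], [0.0231, 0, 0.0031], 0.03], [[0, 0, 0], [0.0231, 0, 0.0031], 0.03]]}}

```text
t: 9.35
tcp_pos: [503.6, -126.1, 111.8]
tool_rot: [[-0.224, -0.975, 0.0], [-0.975, 0.224, -0.0], [-0.0, -0.0, -1.0]]
force: [-0.5, 0.1, -2.0]
width: 41.3
gripper_force: 51.7
```

Not touching yet (only the weight, −2 N); lower by fractions.

In the tool's units: 0.001 m / 0.8 = 0.0013, 0.0005 m / 0.8 = 0.0006.

>>> {"fn": "apply_moves", "kwargs": {"targets": [[[0, 0, 0], [0, 0, 0.0006], 0.03], [[0, 0, 0], [0, 0, 0.0013], 0.03], [[0, 0, 0], [0, 0, 0.0013], 0.03], [[0, 0, 0], [0, 0, 0.0013], 0.03]]}}

```text
t: 9.85
tcp_pos: [503.8, -126.2, 111.0]
tool_rot: [[-0.224, -0.975, 0.001], [-0.975, 0.224, -0.0], [-0.0, -0.001, -1.0]]
force: [1.0, 0.5, 1.1]
width: 41.3
gripper_force: 52.0
```

In the tool's units: -0.12 m / 0.8 = -0.15, 0.001 m / 0.8 = 0.0013.

>>> {"fn": "apply_moves", "kwargs": {"targets": [[[0, 0, 0], [0, 0, 0.0013], 0.045], [[0, 0, 0], [0, 0, 0.0013], 0.05], [[0, 0, 0], [0, 0, 0.0013], 0.058], [[0, 0, 0], [0, 0, 0.0013], 0.064], [[0, 0, 0], [0, 0, 0.0013], 0.064], [[0, 0, 0], [0, 0, 0.0013], 0.064], [[0, 0, 0], [0, 0, -0.025], 0.064], [[0, 0, 0], [0, 0, -0.0625], 0.064], [[0, 0, 0], [0, 0, -0.1125], 0.064], [[0, 0, 0], [0, 0, -0.15], 0.064], [[0, 0, 0], [0, 0, -0.15], 0.064], [[0, 0, 0], [0, 0, -0.15], 0.064]]}}

```text
t: 11.35
tcp_pos: [503.1, -126.1, 230.3]
tool_rot: [[-0.225, -0.974, -0.0], [-0.974, 0.225, 0.0], [-0.0, 0.001, -1.0]]
force: [-0.2, -0.2, 0.2]
width: 64.1
gripper_force: 0.0
```

Run:
```python
from h import *
import pickle
s=snap("wrist");t=snap("top");q=snap("scene");pickle.dump((s,t,q),open("w5.pkl","wb"))
a=s["frame"][0:400,120:520];b=cv2.resize(q["frame"][300:440,290:400],None,fx=2.857,fy=2.857,interpolation=cv2.INTER_CUBIC)[:400]
cv2.imwrite("pics/w5.png",np.hstack([a,b]))
o=r.observe();print(o["tcp_pos"]);go(423,-245,190,-103);go(423,-245,190,-12.9);go(423,-245,190,167)
```

```text
[ 502.95247153 -126.1569402   229.80856262]
turn [ 0.1  -0.03  0.03] shift [0.1337 0.0512 0.04  ] t 11.5
turn [ 1.000e-01  6.000e-02 -9.007e+01] shift [0.1337 0.0512 0.04  ] t 11.5
turn [ 6.000e-02 -1.000e-01  9.003e+01] shift [0.1337 0.0512 0.04  ] t 11.5
```

View pics/w5.png

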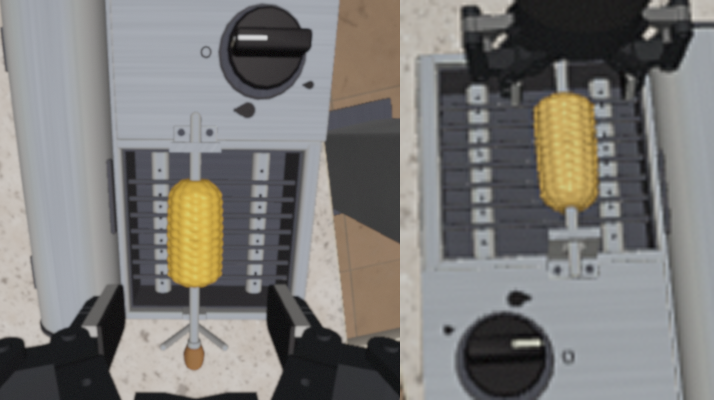

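In the tool's units: 0.134 m / 0.8 = 0.1675, 0.13 m / 0.8 = 0.1625, 90 degrees / 90 = 1.

>>> {"fn": "apply_moves", "kwargs": {"targets": [[[0, 0, 0.1111], [0.025, 0.0125, 0], 0.064], [[0, 0, 0.2222], [0.0625, 0.025, 0], 0.064], [[0, 0, 0.3333], [0.1, 0.0375, 0], 0.064], [[0, 0, 0.4444], [0.1375, 0.05, 0], 0.064], [[0, 0, 0.5556], [0.1625, 0.0625, 0], 0.064], [[0, 0, 0.6667], [0.1675, 0.0638, 0], 0.064], [[0, 0, 0.7778], [0.1675, 0.0638, 0.0125], 0.064], [[0, 0, 0.8889], [0.1675, 0.0638, 0.025], 0.064], [[0, 0, 1], [0.1675, 0.0638, 0.0375], 0.064], [[0, 0, 1], [0.1675, 0.0638, 0.0375], 0.064], [[0, 0, 1], [0.1675, 0.0638, 0.0375], 0.064]]}}

```text
t: 12.88
tcp_pos: [423.8, -245.3, 200.8]
tool_rot: [[-0.975, 0.221, -0.0], [0.221, 0.975, -0.0], [0.0, -0.0, -1.0]]
force: [-0.3, -0.3, 0.0]
width: 63.8
gripper_force: 0.0
```

```bash
cat > kn.py <<'E'
from h import *
import pickle
s=snap("wrist");pickle.dump(s,open("w6.pkl","wb"))
f=s["frame"];cv2.imwrite("pics/w6.png",cv2.resize(f,(800,600),interpolation=cv2.INTER_CUBIC))
K=np.array(s["camera_matrix"]);R=cv2.Rodrigues(np.array(s["rvec"],float))[0];t=np.array(s["tvec"],float).ravel()
v,u=np.mgrid[0:480,0:640];n=cv2.undistortPoints(np.stack([u,v],-1).reshape(-1,1,2).astype(float),K,np.array(s["dist_coeffs"])).reshape(-1,2)
z=s["depth"].ravel();P=(np.c_[n*z[:,None],z]-t)@R
m=(z>0)&(np.hypot(P[:,0]-423,P[:,1]+245)<45)
for lo,hi in((119,132),(96,105)):
    q=P[m&(P[:,2]>lo)&(P[:,2]<hi)]
    if len(q)<20: print(lo,len(q));continue
    print(lo,len(q),np.median(q[:,2]),"minAreaRect",cv2.minAreaRect(q[:,:2].astype(np.float32)),"circle",cv2.minEnclosingCircle(q[:,:2].astype(np.float32)))
go(423,-245,116,167)
E
python3 kn.py
```

```text
119 1515 124.21380471432195 minAreaRect ((423.71942138671875, -243.80667114257812), (13.758360862731934, 49.41078567504883), 76.90483856201172) circle ((423.8241882324219, -243.97528076171875), 24.915878295898438)
96 2857 100.31921893371634 minAreaRect ((423.2294921875, -243.7430419921875), (54.606414794921875, 52.98199462890625), 73.21668243408203) circle ((424.1137390136719, -244.1141357421875), 27.732025146484375)
turn [-0.01  0.    0.22] shift [0.0009 0.0002 0.085 ] t 12.925
```

View pics/w6.png

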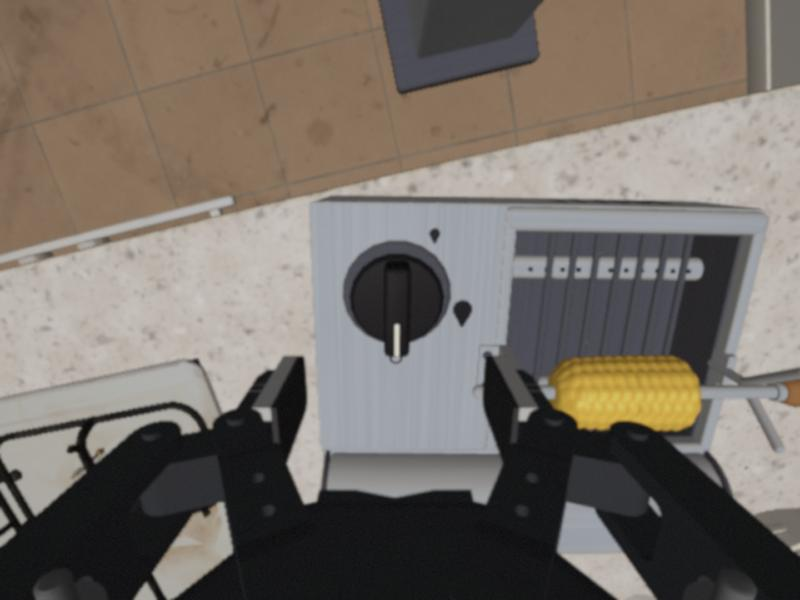

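In the tool's units: 0.085 m / 0.8 = 0.1063, 0.0014 m / 0.8 = 0.0018, 0.3 degrees / 90 = 0.0033.

>>> {"fn": "apply_moves", "kwargs": {"targets": [[[0, 0, 0.0033], [0.0005, 0.0018, 0.025], 0.035], [[0, 0, 0.0033], [0.0005, 0.0018, 0.0563], 0.035], [[0, 0, 0.0033], [0.0005, 0.0018, 0.0813], 0.035], [[0, 0, 0.0033], [0.0005, 0.0018, 0.0975], 0.035], [[0, 0, 0.0033], [0.0005, 0.0018, 0.1063], 0.035], [[0, 0, 0.0033], [0.0005, 0.0018, 0.1063], 0.035], [[0, 0, 0.0033], [0.0005, 0.0018, 0.1063], 0.025], [[0, 0, 0.0033], [0.0005, 0.0018, 0.1063], 0.015], [[0, 0, 0.0033], [0.0005, 0.0018, 0.1063], 0.005], [[0, 0, 0.0033], [0.0005, 0.0018, 0.1063], 0.005], [[0, 0, 0.0033], [0.0005, 0.0018, 0.1063], 0.005]], "force": 60}}

```text
t: 14.3
tcp_pos: [424.0, -244.2, 116.6]
tool_rot: [[-0.973, 0.229, 0.001], [0.229, 0.973, -0.001], [-0.001, -0.0, -1.0]]
force: [-2.2, -1.6, 6.3]
width: 12.7
gripper_force: 62.2
```

In the tool's units: 0.0075 m / 0.8 = 0.0094, 0.006 m / 0.8 = 0.0075.

>>> {"fn": "apply_moves", "kwargs": {"targets": [[[0, 0, 0], [0, 0, 0.0025], 0.005], [[0, 0, 0], [0, 0, 0.005], 0.005], [[0, 0, 0], [0, 0, 0.0075], 0.005], [[0, 0, 0], [0, 0, 0.0094], 0.005], [[0, 0, 0], [0, 0, 0.0094], 0.005], [[0, 0, 0], [0, 0, 0.0094], 0.005], [[0, 0, 0], [0, 0, 0.0094], 0.005]]}}

```text
t: 15.18
tcp_pos: [424.0, -244.2, 109.4]
tool_rot: [[-0.973, 0.229, 0.001], [0.229, 0.973, -0.001], [-0.001, -0.001, -1.0]]
force: [-2.2, -1.5, 9.8]
width: 12.7
gripper_force: 62.8
```

In the tool's units: 0.001 m / 0.8 = 0.0013, 0.0005 m / 0.8 = 0.0006.

>>> {"fn": "apply_moves", "kwargs": {"targets": [[[0, 0, 0], [0, 0, 0.0006], 0.005], [[0, 0, 0], [0, 0, 0.0013], 0.005], [[0, 0, 0], [0, 0, 0.0013], 0.005], [[0, 0, 0], [0, 0, 0.0013], 0.005]]}}

```text
t: 15.68
tcp_pos: [424.0, -244.2, 108.5]
tool_rot: [[-0.973, 0.229, 0.001], [0.229, 0.973, -0.001], [-0.001, -0.001, -1.0]]
force: [-3.3, -1.2, 10.8]
width: 12.6
gripper_force: 63.3
```

In the tool's units: 0.0005 m / 0.8 = 0.0006, 0.0003 m / 0.8 = 0.0004, -24 degrees / 90 = -0.2667.

>>> {"fn": "apply_moves", "kwargs": {"targets": [[[0, 0, -0.0444], [0, 0, 0.0004], 0.005], [[0, 0, -0.0889], [0, 0, 0.0006], 0.005], [[0, 0, -0.1333], [0, 0, 0.0006], 0.005], [[0, 0, -0.1778], [0, 0, 0.0006], 0.005], [[0, 0, -0.2222], [0, 0, 0.0006], 0.005], [[0, 0, -0.2667], [0, 0, 0.0006], 0.005], [[0, 0, -0.2667], [0, 0, 0.0006], 0.005]]}}

```text
t: 16.55
tcp_pos: [424.0, -244.5, 108.5]
tool_rot: [[-0.982, -0.188, 0.001], [-0.188, 0.982, -0.001], [-0.001, -0.001, -1.0]]
force: [-5.1, -0.6, 15.6]
width: 12.4
gripper_force: 63.8
```

```bash
python3 -c "
from h import *
o=r.observe();print(o['tcp_pos'],o['force'],o['wrist_torque'],np.degrees(np.arctan2(o['tool_rot'][1][0],o['tool_rot'][0][0])),o['width'])"
```

```text
[ 423.97888153 -244.45297056  108.48607094] [-5.06642922 -0.58873503 15.63776401] [-0.18663565  1.81702628  0.00538535] -169.16257971108337 12.366750414929687
```

In the tool's units: -50.5 degrees / 90 = -0.5611.

>>> {"fn": "apply_moves", "kwargs": {"targets": [[[0, 0, -0.0556], [0, 0, 0], 0.005], [[0, 0, -0.1111], [0, 0, 0], 0.005], [[0, 0, -0.1667], [0, 0, 0], 0.005], [[0, 0, -0.2222], [0, 0, 0], 0.005], [[0, 0, -0.2778], [0, 0, 0], 0.005], [[0, 0, -0.3333], [0, 0, 0], 0.005], [[0, 0, -0.3889], [0, 0, 0], 0.005], [[0, 0, -0.4444], [0, 0, 0], 0.005], [[0, 0, -0.5], [0, 0, 0], 0.005], [[0, 0, -0.5611], [0, 0, 0], 0.005], [[0, 0, -0.5611], [0, 0, 0], 0.005], [[0, 0, -0.5611], [0, 0, 0], 0.005]]}}

```text
t: 18.05
tcp_pos: [424.2, -244.9, 108.5]
tool_rot: [[-0.48, -0.877, 0.001], [-0.877, 0.48, -0.002], [0.001, -0.002, -1.0]]
force: [-3.3, -3.5, 14.0]
width: 12.8
gripper_force: 63.5
```

```bash
python3 -c "
from h import *
o=r.observe();print(o['tcp_pos'],o['force'],o['wrist_torque'],np.degrees(np.arctan2(o['tool_rot'][1][0],o['tool_rot'][0][0])),o['width'])"
```

```text
[ 424.22932784 -244.87597907  108.50074171] [-3.27635371 -3.52220626 14.01382998] [-1.47252571  1.54282766  0.09970228] -118.70712542378024 12.789130176027777
```

>>> {"fn": "apply_moves", "kwargs": {"targets": [[[0, 0, 0], [0, 0, 0], 0.005], [[0, 0, 0], [0, 0, 0], 0.005], [[0, 0, 0], [0, 0, 0], 0.005], [[0, 0, 0], [0, 0, 0], 0.005], [[0, 0, 0], [0, 0, 0], 0.005], [[0, 0, 0], [0, 0, 0], 0.005], [[0, 0, 0], [0, 0, 0], 0.005], [[0, 0, 0], [0, 0, 0], 0.005], [[0, 0, 0], [0, 0, 0], 0.005], [[0, 0, 0], [0, 0, 0], 0.005], [[0, 0, 0], [0, 0, 0], 0.005], [[0, 0, 0], [0, 0, 0], 0.005], [[0, 0, 0], [0, 0, 0], 0.005], [[0, 0, 0], [0, 0, 0], 0.005], [[0, 0, 0], [0, 0, 0], 0.005], [[0, 0, 0], [0, 0, 0], 0.005]]}}

```text
t: 20.05
tcp_pos: [424.2, -244.9, 108.5]
tool_rot: [[-0.48, -0.877, 0.002], [-0.877, 0.48, -0.002], [0.001, -0.002, -1.0]]
force: [-4.6, -4.0, 13.6]
width: 12.8
gripper_force: 63.5
```

In the tool's units: -0.0085 m / 0.8 = -0.0106, -0.002 m / 0.8 = -0.0025, -73 degrees / 90 = -0.8111.

>>> {"fn": "apply_moves", "kwargs": {"targets": [[[0, 0, 0], [0, 0, -0.0025], 0.005], [[0, 0, 0], [0, 0, -0.005], 0.005], [[0, 0, 0], [0, 0, -0.0075], 0.005], [[0, 0, 0], [0, 0, -0.01], 0.005], [[0, 0, -0.0556], [0, 0, -0.0106], 0.005], [[0, 0, -0.1333], [0, 0, -0.0106], 0.005], [[0, 0, -0.2111], [0, 0, -0.0106], 0.005], [[0, 0, -0.2889], [0, 0, -0.0106], 0.005], [[0, 0, -0.3667], [0, 0, -0.0106], 0.005], [[0, 0, -0.4444], [0, 0, -0.0106], 0.005], [[0, 0, -0.5222], [0, 0, -0.0106], 0.005], [[0, 0, -0.6], [0, 0, -0.0106], 0.005], [[0, 0, -0.6667], [0, 0, -0.0106], 0.005], [[0, 0, -0.7333], [0, 0, -0.0106], 0.005], [[0, 0, -0.7778], [0, 0, -0.0106], 0.005], [[0, 0, -0.8111], [0, 0, -0.0106], 0.005], [[0, 0, -0.8111], [0, 0, -0.0106], 0.005]]}}

```text
t: 22.18
tcp_pos: [424.9, -244.8, 116.6]
tool_rot: [[0.699, -0.715, 0.003], [-0.715, -0.699, -0.002], [0.003, -0.001, -1.0]]
force: [0.1, -4.9, 6.5]
width: 12.8
gripper_force: 62.4
```

```bash
python3 -c "
from h import *
o=r.observe();print(o['tcp_pos'],o['force'],o['wrist_torque'],np.degrees(np.arctan2(o['tool_rot'][1][0],o['tool_rot'][0][0])),o['width'])"
```

```text
[ 424.89913481 -244.83552483  116.57359662] [ 0.10082306 -4.913706    6.48513112] [-1.87869832  0.1029147   0.02501979] -45.67425148460981 12.847515808094668
```

In the tool's units: -0.13 m / 0.8 = -0.1625, -0.12 m / 0.8 = -0.15.

>>> {"fn": "apply_moves", "kwargs": {"targets": [[[0, 0, 0], [0, 0, 0], 0.02], [[0, 0, 0], [0, 0, 0], 0.035], [[0, 0, 0], [0, 0, 0], 0.04], [[0, 0, 0], [0, 0, 0], 0.04], [[0, 0, 0], [0, 0, -0.025], 0.04], [[0, 0, 0], [0, 0, -0.0625], 0.04], [[0, 0, 0], [0, 0, -0.1], 0.04], [[0, 0, 0], [0, 0, -0.15], 0.04], [[0, 0, 0], [0, 0, -0.1625], 0.04], [[0, 0, 0], [0, 0, -0.1625], 0.04], [[0, 0, 0], [0, 0, -0.1625], 0.04], [[0, 0, 0], [0, 0, -0.1625], 0.04]]}}

```text
t: 23.68
tcp_pos: [423.1, -243.7, 244.2]
tool_rot: [[0.698, -0.717, -0.002], [-0.717, -0.698, 0.0], [-0.002, 0.001, -1.0]]
force: [-0.6, 0.5, -0.0]
width: 40.1
gripper_force: 0.0
```

```bash
python3 kn.py
python3 - <<'E'
from h import *
import pickle
s=pickle.load(open("w6.pkl","rb"));t=snap("top")
a=cv2.resize(s["frame"],(480,360));b=cv2.resize(t["frame"][175:305,385:530],(320,287),interpolation=cv2.INTER_CUBIC);b=cv2.copyMakeBorder(b,0,73,0,0,cv2.BORDER_CONSTANT)
cv2.imwrite("pics/fin.png",np.hstack([a,b]))
t0=pickle.load(open("s0.pkl","rb"))["top"]
for n,u,v in [("pepper",331,158),("salt",332,190),("tomato",306,187),("mug",161,266)]: print(n,pt(t0,u,v)-pt(t,u,v))
o=r.observe();print(o["force"],o["qd"])
E
```

```text
119 1085 124.17286531713165 minAreaRect ((424.3057556152344, -243.86769104003906), (13.548492431640625, 50.539466857910156), 44.5894889831543) circle ((424.7918701171875, -243.43197631835938), 25.363739013671875)
96 2123 100.36166153430136 minAreaRect ((424.189697265625, -244.40902709960938), (54.75642395019531, 53.16694641113281), 43.89482116699219) circle ((423.9736633300781, -243.97268676757812), 27.685199737548828)
turn [ 1.3000e-01 -5.0000e-02  1.4723e+02] shift [0.0009 0.0009 0.1283] t 23.725
pepper [-0.46752226 -0.00716058  1.27959162]
salt [-0.13159666 -0.00085987  0.44941074]
tomato [-0.24974012 -0.04877323  0.83683728]
mug [ 0.17852852  0.53772367 -1.49455226]
[-1.46656888  0.28300021  0.25532224] [ 0.00056668 -0.00307979  0.00408443  0.00238349 -0.00176656  0.00035548]
```

View pics/fin.png

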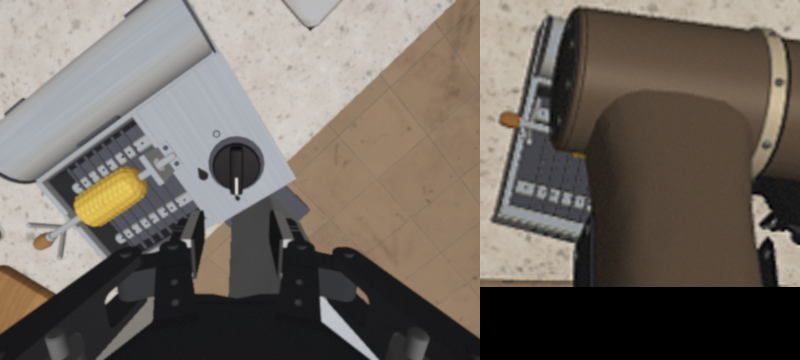

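The wrist view shows the knob at about 2.58 rad with its white line at the small flame near (237,190), and it has sprung out (wing top at 124 mm). The spit runs from the eyelet (155,160) to the fork (60,235), and the bystanders haven't moved.

```bash
python3 -c "
from station import r
print(r.finish_job())"
```

```text
the job is handed in; nothing more can be done
None
```

The job is handed in at about 24 s of the 72 s allowed: the spit lies in the eyelet and fork and is released, the knob was held pushed in at the large flame for 2 s, then sprung out and left at about 2.58 rad on the small flame, and the bystanders have not moved; the hand-in returned no verdict.

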